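# Fit the work rest and lock the bench polisher on

## Robot

A 6-joint arm with a two-finger parallel gripper is mounted at the origin on the work surface. World frame = base frame: x ahead of the robot, y to its left, z up, the work surface at z = 0. Lengths are in m, angles in rad, forces in N, time in s.
With the tool pointing down it reaches from about 0.35 to 0.975 m from the base axis. Payload 17.4 kg.
Tool frame: the origin (TCP) lies at the very end of the fingers, on their centre line; the grasp point (between the pads) lies 19 mm behind it (r.pinch_z is the z of the grasp point in the tool frame, in m); z points along the fingers, y is the line along which they close (so a half turn about z gives the same grasp; the last joint's range is limited). The gripper opens to 85 mm and grips with 20 to 120 N. Pads are 22 mm wide; open, the fingers measure 114 mm over their backs; the gripper's body (76 mm by 85 mm) begins 54 mm behind the grasp point. The pads swing forward as they close: fully open they stand 13 mm farther back than shut.
Start: joints at [-1.252, 0.116, 1.442, -0, 1.584, -0.038], TCP at [0.236, -0.632, 0.204] pointing down, gripper open.
Joint ranges: [-2.83, 2.83], [-0.83, 2.19], [0.07, 2.5], [-1.14, 4.28], [0.01, 3], [-2.97, 2.97]. Speed limits (rad/s): [1.89, 1.89, 2.22, 3.14, 3.14, 3.14].

## Interface

Orientations are given as a unit quaternion [x, y, z, w].
In Python, from rig import r gives the robot as it stands. The module is installed in compiled form; this text tells all that it offers.
- The arm moves only by the shell command python3 -m pendant 'ROWS'. ROWS is JSON, one flat list of numbers, 7 for each row, row after row: the shift along the tool's x, y, z scaled (see below), then the turn, a rotation vector about the tool's x, y, z scaled (see below), then the gripper command: -1 is shut, 1 is fully open, values between are in proportion. In form: [x, y, z, wx, wy, wz, grip, x, y, z, wx, wy, wz, grip, ...]. A call has 1 to 10 rows; each row is the pose to reach, as a shift and turn from the pose commanded when the call began, along the tool's axes at that moment, turning the shorter way round; what a row does not reach only later rows make up. The controller multiplies each number of a shift by 50 cm and each number of a turn by 2 pi rad. A row lasts 1/8 s, in which the tool goes at most 62.5 mm and 10.7 degrees, less where a joint would pass 70% of its speed; a pose out of reach is approached as far as the arm can. A call with a number of a shift or a turn outside -1 to 1 is refused whole. A call with a gripper value outside its range is refused whole. The fingers move at their own pace and stop on an object; the grip force is fixed at half the most. Time passes only in rows, so rows that repeat a pose let the fingers close. It gives the time, the measured TCP pose, the force, the opening and the grip force at its end, in the units of the state.
- r.sense(): the state, without advancing time (a new reading comes with each control period).
- r.capture(name): name is "scene" or "top" or "wrist"; returns (picture, depth): 420x560x3 uint8, red, green, blue; 420x560 float32, m along the optical axis (not along the pixel's ray), 0 where there is no reading.
- r.camera_params(name): a dict with "fx", "fy", "cx", "cy" (pixels), "k1" (the pictures are not rectified: a ray, as slopes to the right and down, at radius r is drawn at 1 + k1 r^2 times it, then the intrinsics apply), "world_to_cam" (4x4, takes a point from world to camera coordinates). Camera axes: x right, y down, z forward; pixel columns grow to the right and rows downward; lengths in m; the calibration is good to about 2 mm. A picture is of the moment at which its call begins: read the wrist's pose just before it. camera_params takes no time and is no camera call; for the wrist camera it gives the pose at the moment of the call.
- r.sign_off(): hands the job in; it is judged then, once.
Trained networks look in the newest picture that a camera, given by its name, has taken for a name from the list of things; names that differ only in an ending like _2 or _b are one class to them, and where a whole thing is asked for, a point or a joint stands for the part that bears it (a point fixed in the world has none). Each returns a list of dicts, best first, with "confidence" (0 to 1); they miss things now and then, are a little off and sometimes report something else, mostly with a low value. They report only what shows in the picture. A call takes as long as a camera call. They do not tell look-alikes from the thing itself.
- r.boxes_of(name, camera): "uv" ([column, row] in pixels, amid what is visible of it).
- r.trace(name, camera): "mask" (420x560 bool, what is visible of it) and "uv" ([column, row] in pixels, amid what is visible of it).
- r.tip_of(name, camera): "uv" ([column, row] in pixels: a listed point, or the origin of a listed thing).
The state is a dict: "t": time; "qpos": joint angles; "joint_velocities": joint speeds; "joint_torque": joint torques, N m; "eef_pos": TCP position; "eef_rot": TCP orientation; "wrist_force": force on the tool from outside, world axes, zero at the start; "torque": the same for the moment, N m; "width": finger opening in m; "gripper_force": force on a finger pad.
Only numpy, scipy, OpenCV 4.12 (cv2) and the standard library are available. Lean on these libraries where they do the work, as an engineer would, in place of code of your own. Each camera call takes 0.05 s, during which the arm holds its last target. There are 200 camera calls.

## Task

Set up the clamped bench polisher for the foot pedal: first lower its loose work rest fully down onto the two locating dowels in front of the felt wheel, upright fence towards you, and let go. Then squeeze the trigger lever fully down, push in the lock-on button on the side of the grip while the lever is held down, and ease the lever up so that the button holds it on. Leave the toys and other things on the counter standing where they are.

Things in the scene. Friction and masses are not known exactly. Their poses are not given: they have to be found in the camera images.
- stand: grey cast bench stand, bolted down (place and yaw vary), carrying a straight polisher. Origin on the counter; z up, y left along the polisher's level axis (stand x 0, z 130 mm), x away from the robot side. Base plate 12 mm thick, x -145 to 45, y -110 to 200; clamp head y 19 to 53, its screw bar up to z 190; motor case 68 mm in diameter, y -8 to -110. The wheel does not turn here
- wheel (a point): centre of the polisher's pale felt wheel, 84 mm in diameter, 28 mm thick, at stand (0, 130, 130) mm
- grip (a point): centre of the polisher's square switch grip, at stand (0, -185, 130) mm: 50 mm wide and high (stand x -25 to 25, z 105 to 155), 150 mm long along y. The trigger lever lies on its top, the lock-on button is on its side towards the robot
- dowel0 (a point): foot of the left (+y) locating dowel, on the steel rest table in front of the wheel, at stand (-100, 172, 97) mm; its axes are the stand's. Dowel 10 mm in diameter, 18 mm high, its top 5 mm tapered to 4 mm. The table, 76 by 120 mm, has its top at z 97
- dowel1 (a point): foot of the right (-y) dowel, the same, at stand (-100, 88, 97) mm
- rest: loose work rest, about 0.38 kg: aluminium plate 90 (x) by 130 (y) by 8 mm with two through holes 12.5 mm in diameter and an upright fence along its -x edge. Origin: centre of the plate's underside, z up. It lies flat on the counter, at left or right, fence towards the robot (yaw within 0.35). In place it has the stand's yaw, lies on the rest table, fence on the robot's side, away from the wheel
- hole0 (a point): centre of the left (+y) hole at the plate's underside, at rest (0, 42, 0) mm; goes over dowel0
- hole1 (a point): centre of the right (-y) hole at the plate's underside, at rest (0, -42, 0) mm; goes over dowel1
- fence (a point): middle of the fence's top edge, at rest (-36, 0, 58) mm. The fence is 10 mm thick (rest's x), 100 mm long (y), 50 mm high above the plate; lift the rest by it, across its thickness. This point's axes are the rest's
- trigger (a joint): angle of the black trigger lever (rad): 0 released, 0.131 fully squeezed (a stop). 34 mm wide, 122 mm long, hinged at its motor end (stand y -115, z 160), sloping up to its rear end; it is pressed down. Spring: at the trigger pad 6.5 N at first, 13 N fully squeezed. Held by the lock-on button it stays at about 0.07; squeezing again frees the button
- trigger_pad (a point): where to press the lever: middle of its top face, 70 mm from the hinge, at the same place along the grip as the lock-on button. The full squeeze moves it 9 mm down, from stand z 176 to 167 mm (stand x 0)
- lockon (a joint): travel of the lock-on button (m): 0 out, 0.008 fully in. Spring: 2 N at first, 5 N when in. It is blocked after 1 mm unless the lever is squeezed beyond 0.11 rad; kept in while the lever is eased up, it is hooked by the lever, stays in at about 0.007 and holds the lever on
- lockon_face (a point): centre of the outer face of the round black button, 18 mm in diameter, at stand (-36, -185, 133) mm, pressed along the stand's +x. Out, it stands 11 mm off the grip's side; in, 3 mm. Two fingers about 50 mm apart, the tool tilted about 40 degrees so that it leans back over the robot's side, reach lever top and button at once
- dish: copper parts dish, 90 mm across, 20 mm high; leave alone
- key: brass clockwork key, 70 mm long, lying on the stand's base plate; leave alone
- tweezers: steel tweezers, 125 mm long, lying flat; leave alone
- top: lilac tin spinning top, 68 mm across, 76 mm high; leave alone
- jar: small tin jar of polishing paste, 60 mm across, 50 mm high, behind the stand; leave alone
- horse: cream tin horse on a wheeled plate, about 130 mm long, 130 mm high, behind the stand, at the left; leave alone
- rocket: silver tin rocketship standing on three fins, 176 mm high, at the left; leave alone
There are look-alikes about, which are no part of the job. What is shaped like the rest but orange, pink or red is not meant.

How it is judged:
By the outcome, as a careful person would: the job done as asked, in the order asked, and still so for the second after the job is handed in, with the robot touching nothing.
It also fails if it takes over 72 s, if anything falls off the work surface, if the arm or the gripper's body presses on something with over 40 N, if the wrist force passes 120 N, or if a joint passes its speed limit or range.

## Working session

There is one attempt and no reset: what is moved stays moved. The work goes in short steps, Python scripts to look and compute and a shell command to move; the robot and the scene stay as the last step left them, time stands still between calls to the robot, and variables do not carry over. Pictures are saved under pics/ and viewed, at most 10 in all, crops included, and the job is handed in when it is done.

```bash
mkdir -p pics; cat > h.py <<'E'
import numpy as np, cv2, json
from scipy.spatial.transform import Rotation as R
from rig import r
def cap(n):
    p=r.camera_params(n); im,d=r.capture(n); return im,d,p
def ray(p,uv):
    uv=np.atleast_2d(np.array(uv,float)); x=np.c_[(uv[:,0]-p['cx'])/p['fx'],(uv[:,1]-p['cy'])/p['fy']]; u=x.copy()
    for _ in range(10): u=x/(1+p['k1']*(u**2).sum(1,keepdims=True))
    return np.c_[u,np.ones(len(u))]
def c2w(p,P):
    T=np.linalg.inv(np.array(p['world_to_cam'])); return P@T[:3,:3].T+T[:3,3]
def atdepth(p,uv,z): return c2w(p,ray(p,uv)*np.reshape(z,(-1,1)))
def atz(p,uv,z):
    o=c2w(p,np.zeros((1,3)))[0]; q=c2w(p,ray(p,uv))-o; return o+q*((z-o[2])/q[:,2:3])
def proj(p,W):
    W=np.atleast_2d(W); T=np.array(p['world_to_cam']); C=W@T[:3,:3].T+T[:3,3]; s=C[:,:2]/C[:,2:]; s=s*(1+p['k1']*(s**2).sum(1,keepdims=True)); return s*[p['fx'],p['fy']]+[p['cx'],p['cy']]
def cloud(p,d):
    v,u=np.mgrid[:d.shape[0],:d.shape[1]]; return atdepth(p,np.c_[u.ravel(),v.ravel()],d.ravel()).reshape(*d.shape,3)
def save(n,im): cv2.imwrite('pics/'+n+'.png',im[:,:,::-1])
def go(pos,Rm):
    "rows numbers from current pose to a target"
    s=r.sense(); R0=R.from_quat(s['eef_rot']); d=R0.inv().apply(np.array(pos)-s['eef_pos'])/.5
    w=(R0.inv()*Rm).as_rotvec()/(2*np.pi); return np.round(np.r_[d,w],4)
E
python3 - <<'E'
from h import *
for n in ['scene','top']:
    im,d,p=cap(n); save(n+'0',im); np.savez(n+'0.npz',im=im,d=d)
    print(n,c2w(p,np.zeros((1,3)))[0])
    for k in ['rest','fence','hole0','hole1','dowel0','dowel1','wheel','grip','trigger_pad','lockon_face','stand']:
        o=r.tip_of(k,n)
        for a in o[:4]:
            uv=np.round(a['uv'],1); i,j=int(np.clip(uv[1],0,419)),int(np.clip(uv[0],0,559)); print(k,uv,round(a['confidence'],2),np.round(atdepth(p,uv,d[i,j])[0],3))
print(r.sense()['t'],r.pinch_z, R.from_quat(r.sense()['eef_rot']).as_matrix().round(3))
E
```

```text
scene [ 1.01170227 -0.65639882  0.94591204]
rest [294.6 139.6] 0.89 [0.293 0.428 0.035]
rest [239.1 213.9] 0.86 [0.371 0.02  0.043]
rest [337.2 168.4] 0.81 [0.481 0.404 0.005]
rest [275.5 176.9] 0.74 [0.332 0.255 0.002]
fence [331.3 150.8] 0.94 [0.446 0.419 0.055]
fence [288.2 130.8] 0.75 [ 0.212  0.505 -0.   ]
fence [237.5 206.7] 0.68 [0.32  0.07  0.005]
fence [268.9 156.6] 0.56 [0.286 0.284 0.048]
hole0 [227.4 216.6] 0.92 [ 0.344 -0.003  0.036]
hole0 [334.1 177. ] 0.81 [0.496 0.358 0.006]
hole0 [255.6 212.8] 0.81 [0.406 0.052 0.04 ]
hole0 [306.8 140.6] 0.73 [0.333 0.445 0.037]
hole1 [227.4 216.6] 0.92 [ 0.344 -0.003  0.036]
hole1 [334.1 177. ] 0.81 [0.496 0.358 0.006]
hole1 [255.6 212.8] 0.81 [0.406 0.052 0.04 ]
hole1 [306.8 140.6] 0.73 [0.333 0.445 0.037]
dowel0 [296.3 191.9] 0.79 [0.489 0.142 0.096]
dowel0 [284.8 211.9] 0.66 [0.51  0.053 0.099]
dowel1 [296.3 191.9] 0.79 [0.489 0.142 0.096]
dowel1 [284.8 211.9] 0.66 [0.51  0.053 0.099]
wheel [320.1 208.7] 0.66 [0.603 0.081 0.139]
wheel [298.  272.1] 0.44 [ 0.617 -0.043  0.013]
grip [256.8 289.2] 0.87 [ 0.629 -0.226  0.155]
trigger
[... 943 characters left out ...]
.74 [0.509 0.059 0.101]
dowel0 [294.5 187.1] 0.45 [ 0.579 -0.016  0.121]
dowel1 [271.1 213.1] 0.74 [0.509 0.059 0.101]
dowel1 [294.5 187.1] 0.45 [ 0.579 -0.016  0.121]
wheel [217.5 151.5] 0.69 [0.72  0.214 0.083]
grip [364.4 172.7] 0.8 [ 0.594 -0.22   0.175]
grip [257.9 177.6] 0.54 [0.602 0.09  0.17 ]
trigger_pad [364.8 167.3] 0.85 [ 0.611 -0.223  0.174]
trigger_pad [408.4 180.6] 0.7 [ 0.606 -0.391  0.   ]
lockon_face [364.1 181.2] 0.53 [ 0.578 -0.223  0.138]
lockon_face [217.3 150.5] 0.4 [0.197 0.032 1.626]
lockon_face [307.8 216.8] 0.33 [ 0.506 -0.055  0.015]
stand [295.1 186. ] 0.65 [ 0.611 -0.022  0.009]
1.2 -0.0187 [[ 0.937  0.349 -0.   ]
 [ 0.349 -0.937  0.   ]
 [-0.    -0.    -1.   ]]
```

View pics/scene0.png

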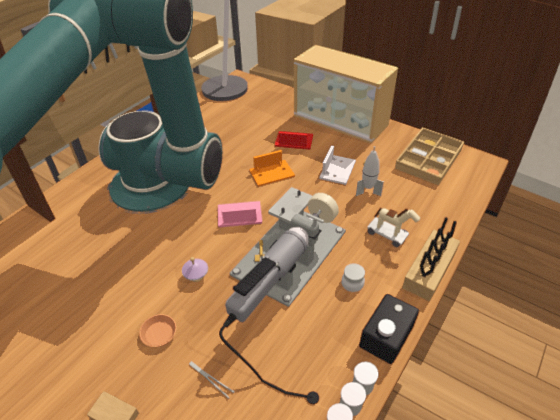

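View pics/top0.png

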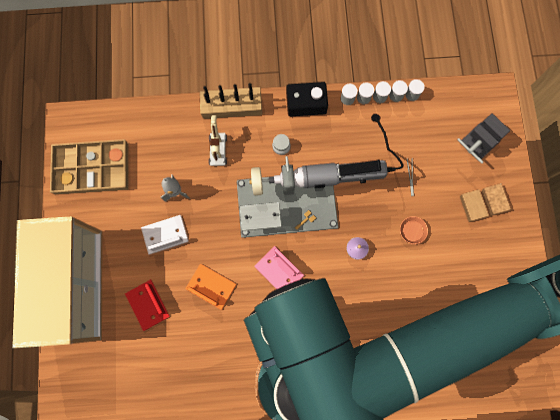

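Candidates for the rest (top view): aluminium/white (164,233), red (146,305), orange (211,287), pink (282,268), plus a dark-grey gadget (484,137). By colour I choose (164,233). I'll check it in a close crop and measure it.

```bash
python3 - <<'E'
from h import *
im=np.load('top0.npz')['im'];d=np.load('top0.npz')['d'];p=r.camera_params('top')
a=cv2.resize(im[205:265,125:205],(400,300),interpolation=2);b=cv2.resize(im[105:165,445:525],(400,300),interpolation=2)
z=cv2.resize(im[150:240,230:350],(400,300),interpolation=2)
sc=np.load('scene0.npz');e=cv2.resize(sc['im'][135:195,305:385],(400,300),interpolation=2)
save('crop1',np.vstack([np.hstack([a,b]),np.hstack([e,z])]))
for n in ['top','scene']:
    q=np.load(n+'0.npz'); d=q['d']; p=r.camera_params(n); C=cloud(p,d); 
    near=(np.hypot(C[...,0]-.485,C[...,1]-.415)<.1)&(d>0)
    f=C[near&(C[...,2]>.045)&(C[...,2]<.075)]; pl=C[near&(C[...,2]>.004)&(C[...,2]<.02)]
    for nm,X in(('fence',f),('plate',pl)):
        if len(X)>5:
            c,s,an=cv2.minAreaRect(X[:,:2].astype(np.float32)*1000); print(n,nm,len(X),np.round(X.mean(0),4),np.round(c),np.round(s),an,np.median(X[:,2]))
    bx=C[(np.abs(C[...,0]-.53)<.25)&(np.abs(C[...,1]+.02)<.25)&(C[...,2]>.006)&(C[...,2]<.018)&(d>0)]
    print(cv2.minAreaRect(bx[:,:2].astype(np.float32)*1000),len(bx),np.median(bx[:,2]))
    t=C[(np.abs(C[...,0]-.5)<.08)&(np.abs(C[...,1]-.11)<.12)&(C[...,2]>.09)&(C[...,2]<.104)&(d>0)]
    print('table',cv2.minAreaRect(t[:,:2].astype(np.float32)*1000),len(t),np.median(t[:,2]))
E
```

```text
top fence 130 [0.4493 0.3948 0.055 ] [450. 395.] [ 12. 101.] 14.63144302368164 0.05545567435264909
top plate 947 [0.4888 0.4055 0.0081] [485. 414.] [185. 197.] 14.64612865447998 0.007378813049389699
((530.038330078125, -18.771133422851562), (498.5425109863281, 497.9306945800781), 0.14761489629745483) 4122 0.010223572754949894
table ((518.6458740234375, 76.43074035644531), (104.36408996582031, 154.66302490234375), 1.8403899669647217) 920 0.095906878013849
scene fence 81 [0.4509 0.3898 0.0554] [449. 392.] [ 11. 104.] 14.599645614624023 0.05676138811772358
scene plate 623 [0.4878 0.3998 0.0083] [467. 409.] [156. 177.] 21.0418758392334 0.00788463751602042
((529.8583984375, -7.233917236328125), (471.7688293457031, 499.7071533203125), 89.78858947753906) 3163 0.011428110902932165
table ((502.2179870605469, 92.0758056640625), (77.61249542236328, 123.69023132324219), 2.442199230194092) 778 0.09669210919306193
```

View pics/crop1.png

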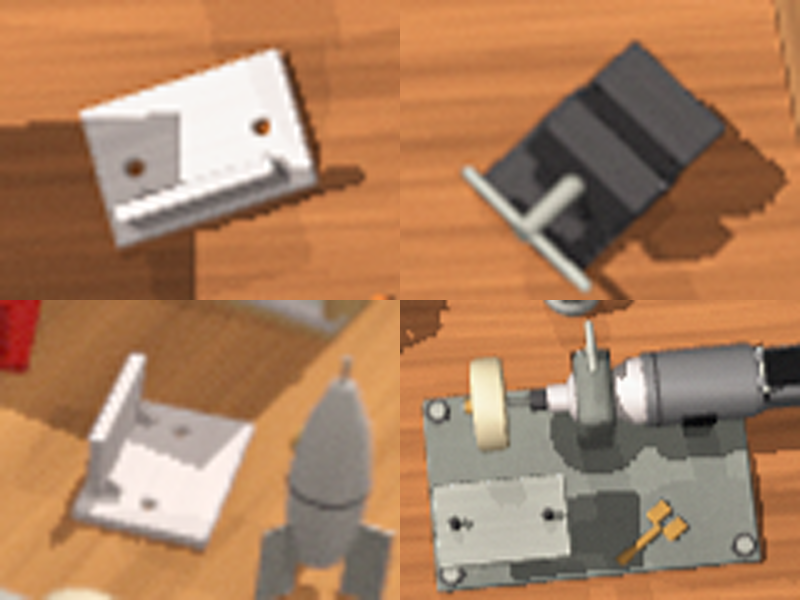

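The crop confirms the aluminium rest: fence on the robot side, two holes, yaw about +14.6°. Its fence is at about (0.450, 0.394, 0.056). First move: go up towards a view point above the dowels.

```bash
python3 - <<'E'
from h import *
def down(a): # tool y at world angle a (deg), z down
    y=np.array([np.cos(np.radians(a)),np.sin(np.radians(a)),0]); z=np.array([0,0,-1.]); return R.from_matrix(np.c_[np.cross(y,z),y,z])
print(go([.42,-.3,.38],down(-25)))
p=r.camera_params('top'); print('rocket',atz(p,[[170,188]],.08))
E
```

```text
[ 0.5776 -0.4944 -0.3518 -0.     -0.     -0.1238]
rocket [[0.61341508 0.36590754 0.08      ]]
```

```bash
python3 -m pendant '[0.12,-0.1,-0.1,0,0,-0.03,1, 0.24,-0.2,-0.2,0,0,-0.06,1, 0.36,-0.3,-0.3,0,0,-0.09,1, 0.48,-0.4,-0.352,0,0,-0.1238,1, 0.5776,-0.4944,-0.352,0,0,-0.1238,1, 0.5776,-0.4944,-0.352,0,0,-0.1238,1]'
cat >> h.py <<'E'
def down(a):
    y=np.array([np.cos(np.radians(a)),np.sin(np.radians(a)),0]); z=np.array([0,0,-1.]); return R.from_matrix(np.c_[np.cross(y,z),y,z])
E
python3 - <<'E'
from h import *
s=r.sense();print(s['t'],s['eef_pos'],R.from_quat(s['eef_rot']).as_matrix().round(3),s['qpos'])
print(go([.43,.08,.38],down(2.4)))
p=r.camera_params('wrist');R0=R.from_quat(s['eef_rot']);print('cam in tool',R0.inv().apply(c2w(p,np.zeros((1,3)))[0]-s['eef_pos']),R0.inv().apply(c2w(p,np.array([[0,0,1.]]))[0]-c2w(p,np.zeros((1,3)))[0]))
E
```

```text
t: 1.95
eef_pos: [0.3989, -0.3387, 0.3678]
eef_rot: [0.843, 0.537, 0.0, 0.0]
wrist_force: [1.1, 0.1, 0.0]
width: 0.0852
gripper_force: 0.0
1.95 [ 0.39894912 -0.33873414  0.36783068] [[ 0.422  0.906  0.001]
 [ 0.906 -0.422 -0.   ]
 [-0.     0.001 -1.   ]] [-7.52730807e-01 -2.09238168e-01  1.49313925e+00  6.17281905e-05
  1.85693759e+00 -3.16778821e-01]
[ 7.854e-01 -2.973e-01 -2.470e-02  1.000e-04  1.000e-04 -7.600e-02]
cam in tool [ 0.06838814 -0.0008469  -0.16944948] [-2.66627838e-01  2.59273447e-04  9.63799527e-01]
```

```bash
python3 -m pendant '[0.12,-0.05,0,0,0,-0.025,1, 0.24,-0.1,0,0,0,-0.05,1, 0.36,-0.16,0,0,0,-0.0761,1, 0.48,-0.21,0,0,0,-0.0761,1, 0.6,-0.26,0,0,0,-0.0761,1, 0.697,-0.303,0,0,0,-0.0761,1, 0.697,-0.303,0,0,0,-0.0761,1, 0.697,-0.303,0,0,0,-0.0761,1]'
python3 - <<'E'
from h import *
im,d,p=cap('wrist'); save('w1',im); np.savez('w1.npz',im=im,d=d)
s=r.sense();print(s['t'],s['eef_pos'])
for k in ['dowel0','dowel1','wheel','grip','trigger_pad','hole0']:
    for a in r.tip_of(k,'wrist')[:3]:
        uv=a['uv'];print(k,np.round(uv,1),round(a['confidence'],2),atz(p,[uv],.097)[0].round(4))
C=cloud(p,d)
t=C[(np.abs(C[...,0]-.5)<.08)&(np.abs(C[...,1]-.09)<.08)&(C[...,2]>.09)&(C[...,2]<.104)&(d>0)]
print('table',cv2.minAreaRect(t[:,:2].astype(np.float32)*1000),len(t),np.median(t[:,2]))
E
```

```text
t: 2.95
eef_pos: [0.4083, 0.0394, 0.367]
eef_rot: [0.692, 0.722, -0.0, 0.0]
wrist_force: [0.8, -0.2, 0.3]
width: 0.0852
gripper_force: 0.0
3.0 [0.40842219 0.0386657  0.36694013]
dowel0 [349.5 168.3] 0.96 [0.506  0.0498 0.097 ]
dowel0 [350.5  97.5] 0.77 [0.4988 0.141  0.097 ]
dowel1 [349.5 168.3] 0.96 [0.506  0.0498 0.097 ]
dowel1 [350.5  97.5] 0.77 [0.4988 0.141  0.097 ]
wheel [436.1 141.1] 0.93 [0.6199 0.0921 0.097 ]
wheel [352.2  99.7] 0.66 [0.5012 0.1384 0.097 ]
hole0 [216.9 173. ] 0.76 [0.3279 0.0359 0.097 ]
hole0 [259.3 139.4] 0.74 [0.3837 0.0826 0.097 ]
hole0 [260.6 293.8] 0.7 [ 0.3919 -0.1435  0.097 ]
table ((518.9286499023438, 82.53199768066406), (108.05876922607422, 144.9211883544922), 1.7805331945419312) 5165 0.09675974168367207
```

View pics/w1.png

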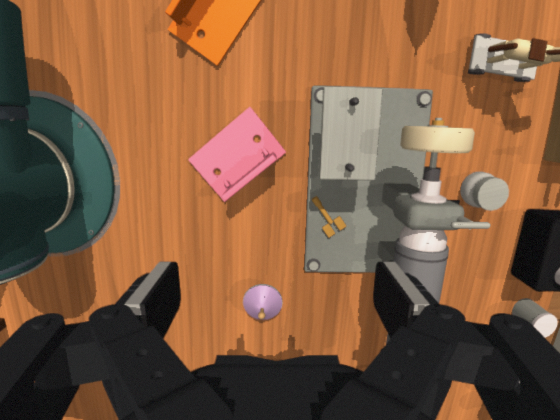

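The wrist view shows the rest table with its two dark dowels at (350,168) and (353,101), the wheel at (437,139), and the pink look-alike at (238,155). I'll refine the dowels by dark blobs.

```bash
cat >> h.py <<'E'
def blobs(im,uvs,p,zs,thr=70,w=12):
    out=[]
    for u,v in uvs:
        u,v=int(u),int(v); g=cv2.cvtColor(im,cv2.COLOR_RGB2GRAY)[v-w:v+w+1,u-w:u+w+1]
        n,l,st,c=cv2.connectedComponentsWithStats((g<thr).astype(np.uint8)); 
        if n<2: out.append(None);continue
        i=1+np.argmax(st[1:,4]); uv=c[i]+[u-w,v-w]; out.append(uv); print(uv.round(1),st[i],[atz(p,[uv],z)[0][:2].round(4) for z in zs])
    return out
E
python3 - <<'E'
from h import *
p=r.camera_params('wrist'); q=np.load('w1.npz'); im=q['im'];d=q['d']
b=blobs(im,[(349,168),(353,101)],p,[.106])
D1,D0=[atz(p,[x],.106)[0][:2] for x in b]; v=D0-D1; print('dist',np.linalg.norm(v),'yaw deg',np.degrees(np.arctan2(-v[0],v[1])))
C=cloud(p,d)
w=C[(np.abs(C[...,0]-.6)<.06)&(np.abs(C[...,1]-.09)<.05)&(C[...,2]>.12)&(C[...,2]<.18)&(d>0)]
print('wheel',cv2.minAreaRect(w[:,:2].astype(np.float32)*1000),w[:,2].max())
m=(C[...,2]>.006)&(C[...,2]<.018)&(d>0); m=m&(np.hypot(C[...,0]-.53,C[...,1]+0)<.25)&(np.ptp(im.astype(int),axis=2)<30)
print('base',cv2.minAreaRect(C[m][:,:2].astype(np.float32)*1000))
for n in['top','scene']:
    q=np.load(n+'0.npz');pp=r.camera_params(n);E=cloud(pp,q['d']);t=E[(np.abs(E[...,0]-.6)<.06)&(E[...,1]<-.12)&(E[...,1]>-.27)&(E[...,2]>.1)&(E[...,2]<.2)]
    print(n,cv2.minAreaRect(t[:,:2].astype(np.float32)*1000),len(t)); t=E[(np.abs(E[...,0]-.6)<.06)&(E[...,1]<-.02)&(E[...,1]>-.12)&(E[...,2]>.15)&(E[...,2]<.2)]; print(t.mean(0),t[:,2].max(), t[t[:,2]>t[:,2].max()-.006].mean(0))
E
```

```text
[347.9 167.4] [ 9  8  6  7 26] [array([0.5018, 0.0509])]
[352.6 102.2] [ 9 10  8  7 32] [array([0.5003, 0.1335])]
dist 0.08260289758622293 yaw deg 1.0042244731019103
wheel ((593.813232421875, 85.55651092529297), (81.90852355957031, 75.69921875), 63.209877014160156) 0.1735674193568642
base ((604.3653564453125, 10.677490234375), (288.71575927734375, 307.5537109375), 1.3827544450759888)
top ((610.5147094726562, -194.88775634765625), (149.7377166748047, 67.19001007080078), 89.68848419189453) 996
[ 0.60729388 -0.07323862  0.15876386] 0.16993711039825787 [ 0.6072975  -0.07924259  0.1659727 ]
scene ((607.8092041015625, -194.56320190429688), (150.75738525390625, 65.17506408691406), 87.5593032836914) 1722
[ 0.61134176 -0.0763139   0.15923637] 0.1672234744651827 [ 0.60789243 -0.08136571  0.1632905 ]
```

```bash
python3 - <<'E'
from h import *
print(go([.450,.393,.26],down(14.6)))
E
```

```text
[ 0.7051  0.1115  0.2139 -0.      0.     -0.0342]
```

```bash
python3 -m pendant '[0.12,0.02,0,0,0,-0.0342,1, 0.24,0.04,0,0,0,-0.0342,1, 0.36,0.06,0.05,0,0,-0.0342,1, 0.48,0.08,0.1,0,0,-0.0342,1, 0.6,0.1,0.16,0,0,-0.0342,1, 0.7051,0.1115,0.2139,0,0,-0.0342,1, 0.7051,0.1115,0.2139,0,0,-0.0342,1, 0.7051,0.1115,0.2139,0,0,-0.0342,1]'
python3 - <<'E'
from h import *
im,d,p=cap('wrist'); np.savez('w2.npz',im=im,d=d)
s=r.sense();print(s['eef_pos'],s['t']); C=cloud(p,d)
f=C[(np.hypot(C[...,0]-.45,C[...,1]-.393)<.08)&(C[...,2]>.05)&(C[...,2]<.07)&(d>0)]
if len(f)>20: print(cv2.minAreaRect(f[:,:2].astype(np.float32)*1000),f.mean(0),len(f))
print(go([.450,.393,.03],down(14.6)))
E
```

```text
t: 4.3
eef_pos: [0.4495, 0.3937, 0.2597]
eef_rot: [0.611, 0.792, -0.0, -0.0]
wrist_force: [0.1, -0.0, -0.2]
width: 0.0855
gripper_force: 0.0
[0.44964996 0.39324108 0.26069924] 4.35
((447.8714599609375, 396.1698913574219), (9.47962474822998, 97.70105743408203), 14.810351371765137) [0.44772083 0.39732821 0.05734339] 758
[-7.000e-04  3.000e-04  4.614e-01  1.000e-04 -0.000e+00  2.000e-04]
```

```bash
python3 -m pendant '[0.007,-0.002,0.12,0,0,0,1, 0.007,-0.002,0.24,0,0,0,1, 0.007,-0.002,0.36,0,0,0,1, 0.007,-0.002,0.42,0,0,0,1, 0.007,-0.002,0.464,0,0,0,1, 0.007,-0.002,0.464,0,0,0,1, 0.007,-0.002,0.464,0,0,0,-1, 0.007,-0.002,0.464,0,0,0,-1, 0.007,-0.002,0.464,0,0,0,-1, 0.007,-0.002,0.464,0,0,0,-1]'
```

```text
t: 5.6
eef_pos: [0.4475, 0.3972, 0.0283]
eef_rot: [0.611, 0.792, 0.0, 0.0]
wrist_force: [0.0, -1.1, 0.1]
width: 0.0122
gripper_force: 0.0
```

```bash
python3 -m pendant '[0,0,0,0,0,0,-1, 0,0,0,0,0,0,-1, 0,0,-0.1,0,0,0,-1, 0,0,-0.2,0,0,0,-1, 0,0,-0.3,0,0,0,-1, 0,0,-0.4,0,0,0,-1, 0,0,-0.5,0,0,0,-1, 0,0,-0.5,0,0,0,-1]'
```

```text
t: 6.6
eef_pos: [0.4479, 0.3976, 0.2817]
eef_rot: [0.611, 0.792, 0.002, 0.001]
wrist_force: [-0.5, 0.3, -4.7]
width: 0.0064
gripper_force: 59.0
```

```bash
python3 - <<'E'
from h import *
im,d,p=cap('wrist'); save('w3',im); np.savez('w3.npz',im=im,d=d); s=r.sense()
R0=R.from_quat(s['eef_rot'])
C=cloud(p,d);T=R0.inv().apply(C.reshape(-1,3)-s['eef_pos']).reshape(C.shape)
for k in['hole0','fence','rest']:
    for a in r.tip_of(k,'wrist')[:3]:
        u,v=np.round(a['uv']).astype(int); print(k,u,v,round(a['confidence'],2),C[v,u].round(4),T[v,u].round(4))
np.save('T3.npy',T)
E
```

```text
hole0 176 219 0.9 [0.3274 0.2979 0.0055] [-0.0657 -0.1417  0.2729]
hole0 330 166 0.74 [0.5183 0.4246 0.    ] [0.0083 0.0751 0.2787]
hole0 144 251 0.71 [0.2902 0.2385 0.0082] [-0.1138 -0.1927  0.2702]
fence 127 230 0.87 [0.2799 0.2863 0.0571] [-0.0648 -0.1906  0.2213]
fence 276 271 0.7 [0.4473 0.3979 0.3105] [ 0.0007  0.     -0.0318]
fence 147 116 0.65 [0.2833 0.4325 0.0576] [ 0.0757 -0.1501  0.2209]
rest 155 91 0.8 [0.2694 0.4623 0.007 ] [ 0.108  -0.156   0.2715]
rest 161 234 0.71 [0.3108 0.2713 0.0087] [-0.0872 -0.1645  0.2698]
rest 330 234 0.58 [0.4796 0.4069 0.2602] [0.0012 0.0334 0.0185]
```

View pics/w3.png

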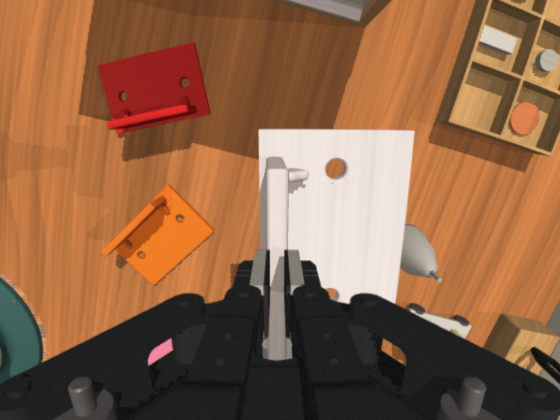

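The rest is held level by the fence: hole0 is at (335,168) and hole1 at (330,294). I'll work out the hole positions in the tool frame, and from them the goal pose.

```bash
python3 - <<'E'
from h import *
q=np.load('w3.npz');im,d=q['im'].astype(int),q['d'];T=np.load('T3.npy');p=r.camera_params('wrist');s=r.sense();R0=R.from_quat(s['eef_rot'])
reg=np.zeros(d.shape,bool);reg[135:285,310:400]=1
m=reg&(np.abs(T[...,2]-.0185)<.006); P=T[m]; A=np.c_[P[:,:2],np.ones(len(P))]; k=np.linalg.lstsq(A,P[:,2],rcond=None)[0]; print('plane',k,np.std(A@k-P[:,2]),len(P))
pl=(np.abs(T[...,2]-(T[...,0]*k[0]+T[...,1]*k[1]+k[2]))<.004)&(d>0)
X=T[pl]; X=X[(np.abs(X[:,0])<.08)&(X[:,1]>-.02)&(X[:,1]<.1)]
print('plate rect',cv2.minAreaRect(X[:,:2].astype(np.float32)*1000),X.min(0),X.max(0))
f=T[(T[...,2]<-.02)&(T[...,2]>-.04)&(np.abs(T[...,1])<.012)&(T[...,0]>.015)&(d>0)];print('fence',cv2.minAreaRect(f[:,:2].astype(np.float32)*1000),np.median(f[:,2]))
sat=(im[...,0]-im[...,2]>45)
for u,v in[(335,168),(329,294)]:
    g=sat[v-14:v+15,u-16:u+17].astype(np.uint8);n,l,st,c=cv2.connectedComponentsWithStats(g);i=1+np.argmax(st[1:,4]);uv=c[i]+[u-16,v-14]
    o=R0.inv().apply(c2w(p,np.zeros((1,3)))[0]-s['eef_pos']);w=R0.inv().apply(c2w(p,ray(p,[uv]))[0]-s['eef_pos'])-o
    print(uv,st[i],[(o+w*(z-o[2])/w[2]).round(4) for z in(.0185,.0265)])
E
```

```text
plane [-0.00594252  0.0255496   0.01789643] 0.0006565677836152588 12949
plate rect ((7.888481140136719, 35.21758270263672), (113.09818267822266, 90.43733978271484), 0.30495429039001465) [-0.04889677 -0.00991398  0.01429181] [0.06432971 0.08054933 0.02350633]
fence ((32.20952606201172, 0.46257829666137695), (34.29525375366211, 9.953448295593262), 0.07921707630157471) -0.03211357682620188
[334.14285714 168.06968641] [  6   5  19  19 287] [array([0.0421, 0.033 , 0.0185]), array([0.041 , 0.0344, 0.0265])]
[331.14102564 292.34615385] [13  8 11 11 78] [array([-0.0376,  0.0349,  0.0185]), array([-0.0422,  0.0363,  0.0265])]
```

```bash
python3 - <<'E'
from h import *
print(go([.466,.0915,.2775],down(2)),go([.466,.0915,.175],down(2)))
E
```

```text
[-6.001e-01 -1.184e-01 -2.500e-03 -5.000e-04  3.000e-04  3.530e-02] [-5.999e-01 -1.178e-01  2.025e-01 -5.000e-04  3.000e-04  3.530e-02]
```

```bash
python3 -m pendant '[-0.08,-0.015,0,0,0,0.0353,-1, -0.17,-0.03,0,0,0,0.0353,-1, -0.27,-0.05,0,0,0,0.0353,-1, -0.37,-0.07,0,0,0,0.0353,-1, -0.47,-0.09,0,0,0,0.0353,-1, -0.55,-0.11,0.05,0,0,0.0353,-1, -0.6,-0.118,0.11,0,0,0.0353,-1, -0.6,-0.118,0.16,0,0,0.0353,-1, -0.6,-0.118,0.2025,0,0,0.0353,-1, -0.6,-0.118,0.2025,0,0,0.0353,-1]'
python3 - <<'E'
from h import *
im,d,p=cap('wrist'); save('w4',im[80:370,200:480].repeat(2,0).repeat(2,1)); np.savez('w4.npz',im=im,d=d); s=r.sense(); print(s['eef_pos'],s['eef_rot'],s['t'],s['width'])
for k in['hole0','dowel0']:
    for a in r.tip_of(k,'wrist')[:4]: print(k,np.round(a['uv'],1),round(a['confidence'],2))
E
```

```text
t: 8.05
eef_pos: [0.4657, 0.0921, 0.1746]
eef_rot: [0.694, 0.72, -0.001, -0.001]
wrist_force: [0.4, 0.1, -3.4]
width: 0.0066
gripper_force: 58.9
[0.46627471 0.09220376 0.17620494] [ 6.94386417e-01  7.19601985e-01 -5.46270599e-04 -4.34540999e-04] 8.1 0.0063820343258065735
hole0 [333.3 166. ] 0.93
hole0 [192.2 195.5] 0.79
hole0 [326.8 291. ] 0.75
hole0 [102.1  45.7] 0.64
dowel0 [326.8 154.2] 0.65
```

View pics/w4.png

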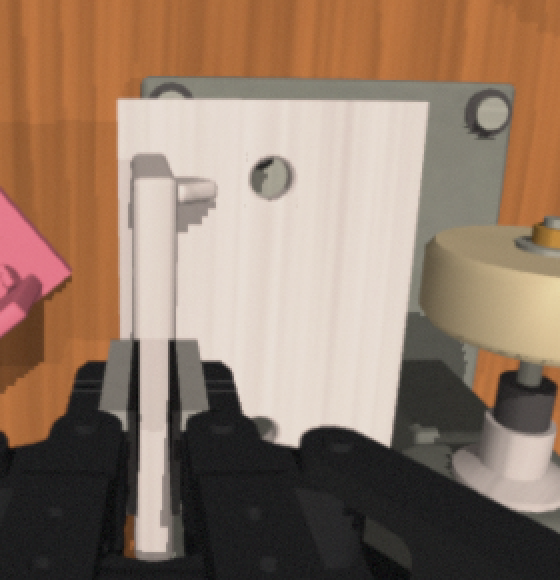

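Through hole0 (full-image 335,169), a dark patch of dowel0 shows at the hole's upper-left edge (~331,161). I'll compare it with the projected estimate.

```bash
python3 - <<'E'
from h import *
p=r.camera_params('wrist'); im=np.load('w4.npz')['im']; s=r.sense()
a=np.radians(2);ey=np.array([-np.sin(a),np.cos(a)]);mid=np.array([.501,.0922]);D0=mid+.042*ey
print('dowel0 foot/top px',proj(p,[[*D0,.097],[*D0,.115]]),'mm/px',.001/1)
R0=R.from_quat(s['eef_rot']);H=s['eef_pos']+R0.apply([.0415,.035,.0195]);Hb=s['eef_pos']+R0.apply([.0415,.035,.0275]);print('hole top/bot',proj(p,[H,Hb]),H,Hb,proj(p,[H+[.001,0,0],H+[0,.001,0]])-proj(p,[H]))
g=cv2.cvtColor(im,cv2.COLOR_RGB2GRAY);print(g[156:184:1,322:350:1])
E
```

```text
dowel0 foot/top px [[321.82865553 158.32186175]
 [325.26417592 161.1905713 ]] mm/px 0.001
hole top/bot [[337.59554333 168.80654703]
 [335.20488093 166.8977163 ]] [0.50037111 0.13502226 0.1581399 ] [0.50037826 0.13502355 0.1501399 ] [[ 1.71549693  0.06554331]
 [ 0.13802491 -1.72240526]]
[[222 214 222 222 222 221 221 219 219 217 217 214 212 212 212 215 216 216
  221 222 221 218 217 216 216 215 217 219]
 [220 211 222 223 221 220 220 218 217 217 211 200 198 194 189 194 198 201
  213 221 220 219 215 215 216 214 217 219]
 [224 220 222 222 221 220 219 215 202 198 185 163 153 138 132 149 152 160
  183 199 208 215 216 216 216 217 218 218]
 [222 212 222 221 221 221 215 199 167 155 128 113 103  93 104 141 143 142
  140 152 174 199 208 212 216 216 216 219]
 [222 210 221 222 221 215 197 162 125 113  90  70  52  51  95 151 157 152
  145 137 143 164 187 208 217 217 217 218]
 [222 222 222 222 218 199 161 119  85  70  62  48  41  63 114 156 161 161
  156 137 123 137 156 191 212 215 219 220]
 [222 223 223 221 203 164 115  76  47  42  36  45  74 117 142 158 160 162
  160 150 120 120 141 172 204 215 217
[... 1763 characters left out ...]
224 223 221 220 218 211 202 189 172 161 156 152 149 148 147 147 147 154
  179 204 214 214 211 215 216 217 218 220]
 [223 225 222 222 220 216 213 209 201 193 179 168 146 147 165 168 176 196
  210 220 216 215 215 216 216 217 215 219]
 [223 224 221 221 221 219 218 217 215 214 209 201 182 185 202 204 210 221
  223 222 217 214 216 217 217 217 216 221]
 [224 223 222 221 219 218 217 216 217 217 216 215 214 215 218 219 222 223
  222 220 218 217 214 215 218 217 219 218]
 [213 222 223 221 221 218 217 217 217 216 215 214 214 217 218 221 221 221
  223 221 218 215 214 215 217 217 212 220]
 [216 222 222 219 220 220 217 217 216 215 217 213 213 215 216 218 221 222
  224 221 217 218 216 217 217 217 211 219]]
```

```bash
python3 -m pendant '[0.002,0.004,0.02,0,0,0,-1, 0.002,0.004,0.04,0,0,0,-1, 0.002,0.004,0.055,0,0,0,-1, 0.002,0.004,0.065,0,0,0,-1, 0.002,0.004,0.072,0,0,0,-1, 0.002,0.004,0.078,0,0,0,-1, 0.002,0.004,0.078,0,0,0,-1]'; python3 -c "
from h import *
s=r.sense();print(s['eef_pos'],s['wrist_force'],s['torque'])"
```

```text
t: 9.07
eef_pos: [0.4685, 0.093, 0.1376]
eef_rot: [0.695, 0.719, -0.0, -0.0]
wrist_force: [-0.6, -0.8, -4.2]
width: 0.0063
gripper_force: 58.9
[0.46850134 0.09300679 0.13764488] [-0.5795978  -0.77777291 -4.24699038] [ 0.05501796  0.05010663 -0.04718648]
```

```bash
python3 -m pendant '[0,0,0.006,0,0,0,-1, 0,0,0.012,0,0,0,-1, 0,0,0.016,0,0,0,-1, 0,0,0.02,0,0,0,-1, 0,0,0.02,0,0,0,-1]'
```

```text
t: 9.7
eef_pos: [0.4685, 0.093, 0.1276]
eef_rot: [0.695, 0.719, -0.0, -0.0]
wrist_force: [-0.8, 0.5, -4.0]
width: 0.0065
gripper_force: 59.0
```

```bash
python3 -m pendant '[0,0,0.003,0,0,0,-1, 0,0,0.006,0,0,0,-1, 0,0,0.008,0,0,0,-1, 0,0,0.008,0,0,0,-1]'
```

```text
t: 10.2
eef_pos: [0.468, 0.0936, 0.1253]
eef_rot: [0.694, 0.72, 0.0, -0.001]
wrist_force: [-15.7, 3.5, 15.2]
width: 0.007
gripper_force: 62.2
```

```bash
python3 -m pendant '[0,0,0,0,0,0,0.3, 0,0,0,0,0,0,0.3, 0,0,0,0,0,0,0.3, 0,0,0,0,0,0,0.3, 0,0,-0.1,0,0,0,0.3, 0,0,-0.2,0,0,0,0.3, 0,0,-0.3,0,0,0,0.3, 0,0,-0.3,0,0,0,0.3]'
python3 - <<'E'
from h import *
im,d,p=cap('wrist'); save('w5',im); np.savez('w5.npz',im=im,d=d); s=r.sense();C=cloud(p,d)
def rect(m): X=C[m&(d>0)]; print(cv2.minAreaRect(X[:,:2].astype(np.float32)*1000),len(X),X.mean(0)); return X
near=(np.hypot(C[...,0]-.5,C[...,1]-.094)<.1)
X=rect(near&(np.abs(C[...,2]-.105)<.0045)&(C[...,0]<.56))
A=np.c_[X[:,:2]-X[:,:2].mean(0),np.ones(len(X))];print('plane',np.linalg.lstsq(A,X[:,2],rcond=None)[0])
rect(near&(np.abs(C[...,2]-.155)<.006)&(C[...,0]<.5))
E
```

```text
t: 11.2
eef_pos: [0.4695, 0.0931, 0.2777]
eef_rot: [0.695, 0.719, 0.002, 0.002]
wrist_force: [0.4, 0.6, -0.5]
width: 0.0556
gripper_force: 0.0
((504.0823059082031, 93.23823547363281), (90.20326232910156, 129.97401428222656), 1.3907676935195923) 8663 [0.50851814 0.09774071 0.10467105]
plane [0.00081125 0.00159651 0.10467105]
((467.7518310546875, 92.78582000732422), (9.44679069519043, 98.83784484863281), 1.6045058965682983) 1132 [0.46749874 0.09494826 0.15438577]
```

View pics/w5.png

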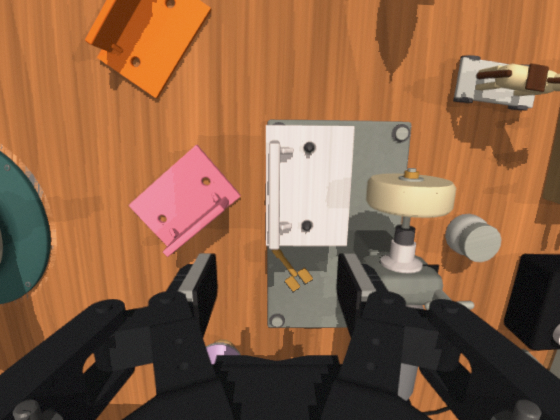

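The rest is seated flat: plate top at z 0.1047, dowels through both holes at (309,147) and (307,226), and fence on the robot side. Next is the trigger, so I'll compute the tilted hover pose.

```bash
cat >> h.py <<'E'
YAW=R.from_euler('z',1.5,degrees=True); O=np.array([.6074,-.0341,0])
TH=np.radians(45)
ty=YAW.apply([np.cos(TH),0,np.sin(TH)]); tz=YAW.apply([np.sin(TH),0,-np.cos(TH)]); RT=R.from_matrix(np.c_[YAW.apply([0,1,0]),ty,tz])
def tcpA(x,z,back=0,w=.05,b=.005): return O+YAW.apply([x,-.185,z])-ty*w/2+tz*(b-back)
def corners(w=.05,b=.005):
    s=r.sense();Q=R.from_quat(s['eef_rot'])
    return [(YAW.inv().apply(s['eef_pos']+Q.apply([0,k*w/2,-b])-O)*1000).round(1) for k in(1,-1)]
E
python3 - <<'E'
from h import *
print(tcpA(-.009,.183,.1),go(tcpA(-.009,.183,.1),RT)); s=r.sense(); print(s['eef_pos'],s['qpos'])
E
```

```text
[ 0.51842208 -0.22149339  0.23249747] [-6.322e-01  7.650e-02  8.510e-02 -1.246e-01 -6.000e-04  1.300e-03]
[0.46902049 0.0930383  0.27505125] [ 1.42479490e-01 -3.29266251e-01  1.73865436e+00 -1.40405178e-05
  1.72966871e+00  1.07426215e-01]
```

```bash
python3 -m pendant '[-0.1,0,0,-0.02,0,0,0.17, -0.2,0,0,-0.045,0,0,0.17, -0.3,0.02,0,-0.07,0,0,0.17, -0.4,0.04,0.02,-0.095,0,0,0.17, -0.5,0.06,0.05,-0.1246,-0.0006,0.0013,0.17, -0.58,0.07,0.07,-0.1246,-0.0006,0.0013,0.17, -0.6322,0.0765,0.0851,-0.1246,-0.0006,0.0013,0.17, -0.6322,0.0765,0.0851,-0.1246,-0.0006,0.0013,0.17, -0.6322,0.0765,0.0851,-0.1246,-0.0006,0.0013,0.17]'
python3 - <<'E'
from h import *
im,d,p=cap('wrist'); save('w6',im); np.savez('w6.npz',im=im,d=d); s=r.sense()
print(s['eef_pos'],s['t'],corners(),go(tcpA(-.009,.183),RT))
for k in['trigger_pad','lockon_face','grip']:
    for a in r.tip_of(k,'wrist')[:2]:
        u,v=np.clip(np.round(a['uv']).astype(int),0,[559,419]); P=atdepth(p,[a['uv']],d[v,u])[0]; print(k,u,v,round(a['confidence'],2),P.round(4),(YAW.inv().apply(P-O)*1000).round(1))
E
```

```text
t: 12.38
eef_pos: [0.5177, -0.2211, 0.2302]
eef_rot: [0.645, 0.662, 0.273, 0.266]
wrist_force: [0.1, 0.2, 0.9]
width: 0.0496
gripper_force: 0.0
[ 0.51781548 -0.22082847  0.23082425] 12.425 [array([ -80.2, -184.3,  252. ]), array([-115.7, -184.3,  216.7])] [-1.500e-03  3.800e-03  1.985e-01 -5.000e-04 -1.000e-04  1.000e-04]
trigger_pad 312 203 0.61 [ 0.6137 -0.2196  0.176 ] [   1.4 -185.6  176. ]
lockon_face 243 200 0.53 [ 0.5758 -0.2192  0.1291] [ -36.4 -184.2  129.1]
grip 274 193 0.89 [ 0.5904 -0.2114  0.1528] [ -21.6 -176.8  152.8]
```

View pics/w6.png

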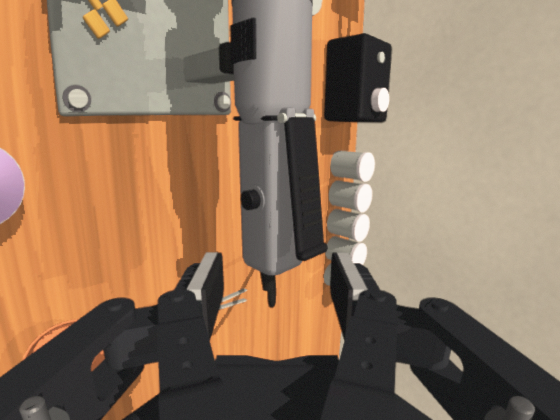

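The view shows the lever pad at (310,203) and the lock-on button at (250,199), within 2 mm of the model in the stand frame. Now I'll advance along the tool axis.

```bash
python3 -m pendant '[0,0.002,0.08,0,0,0,0.17, 0,0.003,0.15,0,0,0,0.17, 0,0.0038,0.185,0,0,0,0.17, 0,0.0038,0.1985,0,0,0,0.17, 0,0.0038,0.1985,0,0,0,0.17, 0,0.0038,0.1985,0,0,0,0.17]'; python3 -c "
from h import *
print(corners(),r.sense()['wrist_force'],r.sense()['joint_torque'])"
```

```text
t: 13.32
eef_pos: [0.589, -0.22, 0.1633]
eef_rot: [0.645, 0.662, 0.273, 0.267]
wrist_force: [-0.3, 0.2, 0.1]
width: 0.0498
gripper_force: 0.0
[array([  -9.1, -185.3,  184.5]), array([ -44.5, -185.4,  149.2])] [-0.28591702  0.24501864  0.11585966] [ 3.17445556e-01 -3.11480355e+01 -6.36059403e+01  2.03422084e+00
 -2.10148953e+00 -4.22919866e-04]
```

```bash
python3 -m pendant '[0,-0.006,0.006,0,0,0,0.17, 0,-0.0113,0.0113,0,0,0,0.17, 0,-0.0155,0.0155,0,0,0,0.17, 0,-0.0155,0.0155,0,0,0,0.17]'; python3 -c "
from h import *
print(corners())"
```

```text
t: 13.82
eef_pos: [0.589, -0.2197, 0.1508]
eef_rot: [0.645, 0.662, 0.273, 0.266]
wrist_force: [-0.2, 0.9, 1.0]
width: 0.05
gripper_force: 0.0
[array([  -9., -185.,  172.]), array([ -44.5, -185. ,  136.7])]
```

```bash
python3 -m pendant '[0,-0.003,0.003,0,0,0,0.17, 0,-0.006,0.006,0,0,0,0.17, 0,-0.006,0.006,0,0,0,0.17]'; python3 -c "
from h import *
print(corners())"
```

```text
t: 14.2
eef_pos: [0.5891, -0.2197, 0.1467]
eef_rot: [0.645, 0.662, 0.273, 0.266]
wrist_force: [0.3, -0.2, -0.2]
width: 0.05
gripper_force: 0.0
[array([  -9. , -185. ,  167.9]), array([ -44.4, -185. ,  132.6])]
```

```bash
python3 - <<'E'
from h import *
im,d,p=cap('wrist'); a=cv2.resize(im[150:330,150:420],(800,533),interpolation=2)
save('w7',a); np.savez('w7.npz',im=im,d=d)
for nm,pt in zip('AB',corners()): print(nm,proj(p,[O+YAW.apply(pt/1000)]))
print(proj(p,[r.sense()['eef_pos'],O+YAW.apply([0,-.185,.176]),O+YAW.apply([-.036,-.185,.133])]))
E
```

```text
A [[324.07642274 251.66366722]]
B [[231.33938143 251.75713162]]
[[277.68969568 248.31616967]
 [345.69577646 251.08645068]
 [243.6326132  247.75460636]]
```

View pics/w7.png

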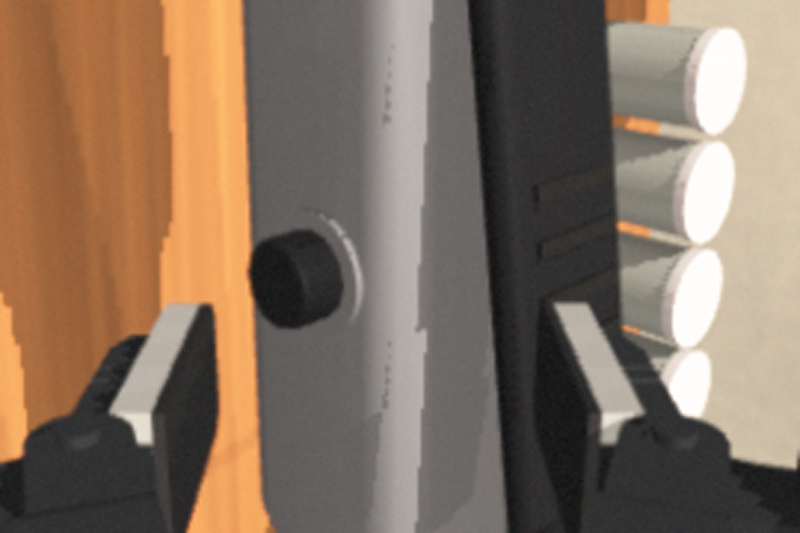

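The image shows the pad tips' near corners at about (222,253) and (337,252). They stand farther back than assumed, so I'll fit the gap and setback.

```bash
python3 - <<'E'
from h import *
p=r.camera_params('wrist');s=r.sense();Q=R.from_quat(s['eef_rot'])
for w in(.05,.054,.058):
  for b in(0,.005,.01,.015,.02): print(w,b,proj(p,[s['eef_pos']+Q.apply([.011,k*w/2,-b]) for k in(-1,1)]).round(0).tolist())
d=np.load('w7.npz')['d'];C=cloud(p,d);T=Q.inv().apply(C.reshape(-1,3)-s['eef_pos']).reshape(C.shape)
for v in range(248,292,4): print(v,[ (T[v,u]*1000).round(1).tolist() for u in (208,213,218,338,342,346)])
E
```

```text
0.05 0 [[232.0, 229.0], [323.0, 229.0]]
0.05 0.005 [[230.0, 232.0], [325.0, 232.0]]
0.05 0.01 [[229.0, 236.0], [326.0, 236.0]]
0.05 0.015 [[228.0, 239.0], [327.0, 239.0]]
0.05 0.02 [[226.0, 243.0], [329.0, 242.0]]
0.054 0 [[228.0, 229.0], [327.0, 229.0]]
0.054 0.005 [[227.0, 232.0], [328.0, 232.0]]
0.054 0.01 [[225.0, 236.0], [330.0, 236.0]]
0.054 0.015 [[224.0, 239.0], [331.0, 239.0]]
0.054 0.02 [[222.0, 243.0], [333.0, 242.0]]
0.058 0 [[224.0, 229.0], [331.0, 229.0]]
0.058 0.005 [[223.0, 232.0], [332.0, 232.0]]
0.058 0.01 [[221.0, 236.0], [334.0, 236.0]]
0.058 0.015 [[220.0, 239.0], [335.0, 239.0]]
0.058 0.02 [[218.0, 243.0], [337.0, 242.0]]
248 [[-55.6, -69.5, 138.0], [-57.3, -65.3, 142.1], [-58.9, -60.9, 146.1], [4.2, 31.6, -10.3], [3.8, 33.9, -9.4], [3.0, 36.4, -7.4]]
252 [[11.9, -31.1, -33.9], [11.9, -28.8, -34.1], [11.5, -26.8, -33.0], [12.1, 26.8, -34.6], [11.9, 28.7, -34.0], [11.8, 30.5, -33.9]]
256 [[12.1, -30.1, -38.9], [12.1, -27.9, -39.0], [12.1, -25.8, -38.8], [12.0, 26.0, -38.8], [11.9, 27.8, -38.7], [11.8, 29.6, -38.5]]
260 [[11.9, -29.3, -42.7], [12.0, -27.2, -42.9],
[... 304 characters left out ...]
8.3], [11.7, 25.6, -50.2], [12.2, 27.0, -51.3]]
272 [[12.1, -27.0, -54.4], [11.0, -25.6, -52.1], [5.5, -25.8, -40.8], [8.8, 24.6, -47.8], [11.9, 24.9, -54.1], [12.3, 26.2, -54.9]]
276 [[11.8, -26.5, -57.2], [9.2, -25.7, -52.1], [4.3, -25.6, -42.4], [7.0, 24.7, -47.7], [10.8, 24.7, -55.3], [11.5, 25.9, -56.7]]
280 [[11.7, -25.9, -60.2], [9.1, -25.1, -55.1], [2.4, -25.7, -42.2], [5.3, 24.7, -48.1], [8.8, 24.9, -54.8], [11.9, 25.1, -60.8]]
284 [[11.8, -25.2, -63.5], [7.0, -25.3, -54.6], [1.0, -25.6, -43.2], [4.5, 24.5, -49.9], [8.2, 24.5, -56.9], [11.1, 24.8, -62.4]]
288 [[10.9, -25.0, -64.7], [5.5, -25.3, -55.0], [-0.0, -25.4, -44.9], [2.6, 24.6, -49.8], [6.3, 24.7, -56.6], [9.4, 24.9, -62.2]]
```

The depth shows the pad tips about 33 mm behind the TCP, which is consistent with no contact so far. I'm updating the setback to 33 mm and re-approaching.

```bash
sed -i 's/b=.005/b=.033/g' h.py; python3 -m pendant '[0,0.01,0.017,0,0,0,0.17, 0,0.0212,0.0353,0,0,0,0.17, 0,0.0212,0.0353,0,0,0,0.17]'; python3 -c "
from h import *
print(corners())"; python3 -m pendant '[0,-0.005,0.005,0,0,0,0.17, 0,-0.0085,0.0085,0,0,0,0.17, 0,-0.0085,0.0085,0,0,0,0.17]'
```

```text
t: 14.62
eef_pos: [0.6097, -0.2189, 0.1413]
eef_rot: [0.645, 0.662, 0.273, 0.266]
wrist_force: [-0.2, 0.4, -0.3]
width: 0.05
gripper_force: 0.0
[array([  -8. , -184.8,  182.4]), array([ -43.5, -184.8,  147.1])]
t: 15.0
eef_pos: [0.6093, -0.2194, 0.1367]
eef_rot: [0.645, 0.662, 0.273, 0.267]
wrist_force: [-0.8, 1.3, 5.9]
width: 0.0501
gripper_force: 2.8
```

Contact with the lever (5.9 N up). Now squeezing.

```bash
python3 -m pendant '[0,-0.003,0.003,0,0,0,0.17, 0,-0.006,0.006,0,0,0,0.17, 0,-0.009,0.009,0,0,0,0.17, 0,-0.0115,0.0115,0,0,0,0.17, 0,-0.0115,0.0115,0,0,0,0.17]'; python3 -c "
from h import *
print(corners())"
```

```text
t: 15.62
eef_pos: [0.6097, -0.2202, 0.1299]
eef_rot: [0.645, 0.662, 0.273, 0.268]
wrist_force: [-2.2, -3.4, 10.5]
width: 0.0498
gripper_force: 5.2
[array([  -8.2, -186. ,  170.9]), array([ -43.6, -186.1,  135.5])]
```

```bash
python3 -m pendant '[0,-0.002,0.002,0,0,0,0.17, 0,-0.004,0.004,0,0,0,0.17, 0,-0.0055,0.0055,0,0,0,0.17, 0,-0.0055,0.0055,0,0,0,0.17]'; python3 -c "
from h import *
print(corners())"
```

```text
t: 16.12
eef_pos: [0.6101, -0.2206, 0.1271]
eef_rot: [0.645, 0.661, 0.274, 0.269]
wrist_force: [-7.6, -3.0, 15.4]
width: 0.0503
gripper_force: 8.0
[array([  -8. , -186.4,  168.1]), array([ -43.2, -186.4,  132.7])]
```

At the stop. Now sideways (+x) onto the button, keeping the squeeze.

```bash
python3 -m pendant '[0,0.0015,0.0035,0,0,0,0.17, 0,0.0045,0.0065,0,0,0,0.17, 0,0.0075,0.0095,0,0,0,0.17, 0,0.0075,0.0095,0,0,0,0.17]'; python3 -c "
from h import *
print(corners())"
```

```text
t: 16.62
eef_pos: [0.6162, -0.2203, 0.1269]
eef_rot: [0.644, 0.661, 0.274, 0.269]
wrist_force: [-13.6, -0.6, 20.5]
width: 0.0502
gripper_force: 11.6
[array([  -1.9, -186.2,  167.9]), array([ -37.1, -186.3,  132.4])]
```

```bash
python3 -m pendant '[0,0.003,0.003,0,0,0,0.17, 0,0.006,0.006,0,0,0,0.17, 0,0.0085,0.0085,0,0,0,0.17, 0,0.0085,0.0085,0,0,0,0.17]'; python3 -c "
from h import *
print(corners())"; python3 -m pendant '[0,0.003,0.003,0,0,0,0.17, 0,0.003,0.003,0,0,0,0.17]'; python3 -c "
from h import *
print(corners())"
```

```text
t: 17.12
eef_pos: [0.6222, -0.2202, 0.1269]
eef_rot: [0.644, 0.661, 0.274, 0.269]
wrist_force: [-12.1, -1.3, 21.6]
width: 0.05
gripper_force: 12.7
[array([   4.1, -186.2,  167.9]), array([ -31.1, -186.3,  132.4])]
t: 17.38
eef_pos: [0.6238, -0.2201, 0.1268]
eef_rot: [0.644, 0.662, 0.273, 0.269]
wrist_force: [-29.7, 0.4, 27.4]
width: 0.0498
gripper_force: 21.0
[array([   5.8, -186.2,  167.8]), array([ -29.5, -186.3,  132.3])]
```

The button is at its inner stop (x force jumped to -30 N). I'll ease up, keeping it in.

```bash
python3 -m pendant '[0,0.002,-0.002,0,0,0,0.17, 0,0.004,-0.004,0,0,0,0.17, 0,0.006,-0.006,0,0,0,0.17, 0,0.0075,-0.0075,0,0,0,0.17, 0,0.0075,-0.0075,0,0,0,0.17]'; python3 -c "
from h import *
print(corners())"
```

```text
t: 18.0
eef_pos: [0.6232, -0.2197, 0.1296]
eef_rot: [0.645, 0.662, 0.273, 0.267]
wrist_force: [-8.3, -3.6, 9.1]
width: 0.0501
gripper_force: 8.2
[array([   5.3, -185.9,  170.6]), array([ -30.1, -185.9,  135.3])]
```

```bash
python3 -m pendant '[0,0.0015,-0.0015,0,0,0,0.17, 0,0.003,-0.003,0,0,0,0.17, 0,0.0045,-0.0045,0,0,0,0.17, 0,0.0045,-0.0045,0,0,0,0.17]'; python3 -c "
from h import *
print(corners())"
```

```text
t: 18.5
eef_pos: [0.623, -0.2194, 0.1319]
eef_rot: [0.645, 0.662, 0.273, 0.267]
wrist_force: [-4.6, -2.9, 3.4]
width: 0.0497
gripper_force: 4.9
[array([   5.1, -185.6,  172.9]), array([ -30.3, -185.6,  137.7])]
```

```bash
python3 -m pendant '[0,0.0015,-0.0015,0,0,0,0.17, 0,0.003,-0.003,0,0,0,0.17, 0,0.003,-0.003,0,0,0,0.17]'; python3 -c "
from h import *
print(corners())"
```

```text
t: 18.88
eef_pos: [0.6229, -0.2187, 0.1332]
eef_rot: [0.645, 0.662, 0.273, 0.266]
wrist_force: [-4.1, -1.6, -2.2]
width: 0.0498
gripper_force: 2.1
[array([   5.1, -185. ,  174.3]), array([ -30.3, -185. ,  139. ])]
```

The lever no longer pushes up, so it's hooked. Withdraw.

```bash
python3 -m pendant '[0,-0.004,-0.005,0,0,0,0.17, 0,-0.006,-0.012,0,0,0,0.17, 0,-0.006,-0.08,0,0,0,0.17, 0,-0.006,-0.17,0,0,0,0.17, 0,-0.006,-0.25,0,0,0,0.17, 0,-0.006,-0.25,0,0,0,0.17]'
python3 - <<'E'
from h import *
im,d,p=cap('wrist'); im2,d2,p2=cap('scene')
a=cv2.resize(im[80:290,180:380],(400,420),interpolation=2);b=cv2.resize(im2[130:330,170:370],(400,420),interpolation=2);save('w8',np.hstack([a,b]))
for k in['trigger_pad','lockon_face']:
    for q in r.tip_of(k,'wrist')[:1]:
        u,v=np.round(q['uv']).astype(int); P=atdepth(p,[q['uv']],d[v,u])[0]; print(k,u,v,round(q['confidence'],2),(YAW.inv().apply(P-O)*1000).round(1))
C=cloud(p,d);S=YAW.inv().apply(C.reshape(-1,3)-O)
m=(np.abs(S[:,0])<10)&(np.abs(S[:,1]+.185)<.003)&(S[:,2]>.15); print('lever z',np.median(S[m,2]))
m=(np.abs(S[:,2]-.133)<.004)&(np.abs(S[:,1]+.185)<.004)&(S[:,0]<-.02)&(S[:,0]>-.05); print('button x',np.median(S[m,0]),m.sum())
q=np.load('w6.npz')
print(r.sense()['t'])
E
```

```text
t: 19.62
eef_pos: [0.5324, -0.2219, 0.224]
eef_rot: [0.644, 0.662, 0.273, 0.269]
wrist_force: [0.0, 0.2, 0.3]
width: 0.0501
gripper_force: 0.0
trigger_pad 296 204 0.76 [  -6.5 -183.   172.5]
lockon_face 241 201 0.46 [ -29.2 -184.6  130.4]
lever z 0.2639244585394673
button x -0.029536564997834684 58
19.825
```

View pics/w8.png

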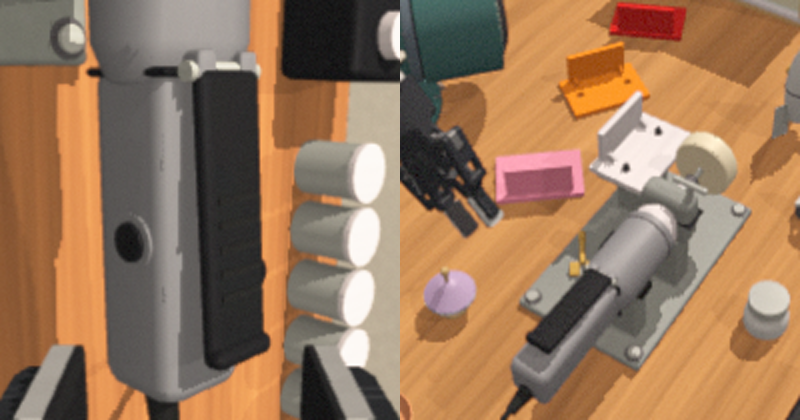

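The button is in (face at x -29 mm) and the lever pad is held at 172 mm, about 0.06–0.07 rad. The rest sits on its dowels, fence towards the robot, and the toys stand undisturbed.

```bash
python3 -c "
from rig import r
print(r.sign_off())"
```

```text
the job is handed in; nothing more can be done
None
```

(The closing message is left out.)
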